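Try the re-set roller catch of a parts cabinet

ROBOT

A 6-joint arm with a two-finger parallel gripper is mounted at the origin on the work surface. World frame = base frame: x ahead of the robot, y to its left, z up, the work surface at z = 0. Lengths are in m, angles in rad, forces in N, time in s.
With the tool pointing down it reaches from about 0.35 to 0.95 m from the base axis. Payload 17.4 kg.
Tool frame: the origin (TCP) lies midway between the tips of the shut fingers; the grasp point (between the pads) lies 19 mm behind it; z points along the fingers, y is the direction in which the jaws open and shut (so a half turn about z gives the same grasp; the last joint's range is limited). The gripper opens to 93 mm and grips with 3 to 60 N. Pads are 15 mm wide; open, the fingers measure 128 mm over their backs; the gripper's body (75 mm by 188 mm) begins 65 mm behind the grasp point.
Start: joints at [-0.038, 0.116, 1.442, -0, 1.584, -0.038], TCP at [0.675, -0, 0.219] pointing down, gripper open.
Joint ranges: [-2.83, 2.83], [-0.83, 2.19], [0.07, 2.5], [-1.14, 4.28], [0.01, 3], [-2.97, 2.97]. Speed limits (rad/s): [1.89, 1.89, 2.22, 3.14, 3.14, 3.14].

INTERFACE

Orientations are given as a rotation vector (axis times angle).
In Python, from bench import sense, get_image, job_done, spotter gives the robot as it stands.
- The arm moves only by the tool jog_arm, never from a script. Its argument "plan" is a list of rows, each a list of 3 entries, a list of its own where there are three numbers: the shift along the tool's x, y, z in m, then the turn about the tool's z in rad, then the finger opening in m, from 0 to 0.093. A call has 1 to 10 rows; each row is the pose to reach, as a shift and turn from the pose measured when the call began, along the tool's axes at that moment; what a row does not reach only later rows make up. A row lasts 1/12 s, in which the tool goes at most 41.7 mm and 7.16 degrees, less where a joint would pass 70% of its speed; a pose out of reach is approached as far as the arm can. A call with a gripper value outside its range is refused whole. The fingers move at their own pace and stop on an object; "grip_force" is the grip in N (left out, the last holds). Time passes only in rows, so rows that repeat a pose let the fingers close. It gives the time, the measured TCP pose, the force and the opening at its end, in the units of the state.
- sense(): the state, without advancing time (a new reading comes with each control period).
- get_image(name): name is "scene" or "side" or "wrist"; returns a dict with "image" (420x560x3 uint8, red, green, blue), "mtx" (3x3 intrinsics, pixels), "extrinsics" (4x4, takes a point from world to camera coordinates); the wrist camera has in their place "tool_from_camera" (4x4, takes a point from camera to tool coordinates, whose origin is the TCP and whose axes are the flange's). Camera axes: x right, y down, z forward; pixel columns grow to the right and rows downward; lengths in m; the calibration is good to about 2 mm. A picture is of the moment at which its call begins: read the wrist's pose just before it. There is no depth.
- job_done(): hands the job in, once; it reports no verdict.
Trained networks look in a picture, given as the dict that the camera call returned (one of the last four; its "shot" number tells which), for a name from the list of things; names that differ only in an ending like _2 or _b are one class to them, and where a whole thing is asked for, a point or a joint stands for the part that bears it (a point fixed in the world has none). Each returns a list of dicts, best first, with "confidence" (0 to 1); they miss things now and then, are a little off and sometimes report something else, mostly with a low value. They report only what shows in the picture. A call takes as long as a camera call.
- spotter.cut_out(name, picture): "region" (420x560 bool, what is visible of it) and "extent" ([left, top, right, bottom] in pixels, round what is visible of it).
The state is a dict: "t": time; "qpos": joint angles; "dq": joint speeds; "joint_torque": joint torques, N m; "eef_pos": TCP position; "tcp_rot": TCP orientation; "wrist_force": force on the tool from outside, world axes, zero at the start; "moment": the same for the moment, N m; "grip_width": finger opening in m.
Only numpy, scipy, OpenCV 4.12 (cv2) and the standard library are available. Lean on these libraries where they do the work, as an engineer would, in place of code of your own. Each camera call takes 0.05 s, during which the arm holds its last target.

TASK

The strike of this parts cabinet's roller catch has just been re-set, so try the door: push it shut until it snaps over the sprung roller and is home on its stop, let go to see that the catch holds it, then pull it open again through the catch and leave it standing wide open, about square to the cabinet, let go. Be gentle: do not slam the door or press hard once it is home, and leave the other things where they are.

Things in the scene. Friction and masses are not known exactly. Their poses are not given: they have to be found in the camera images.
- cabinet: Grey sheet-steel parts cabinet, bolted to the bench: 240 wide (y), 160 deep (x), 250 high. Origin: middle of its carcass's front edge, at bench level; x points into the cabinet, y to the left as one faces the door. The door hangs before the front, hinged on the left, and starts ajar. When shut, a gap of 1 to 17 mm stays between the door's free edge and the carcass, as the strike is set.
- handle (a point): On the door's T-bar handle, an upright steel bar 10 mm thick, its axis 35 mm before the door's outer face and 210 mm from the hinge along the face. It runs from 105 to 238 mm above the bench; this point is on its axis at 222 mm. Two 8 mm posts join it to the door at 125 and 190 mm: above them the bar stands free and can be pinched from above at any yaw. x points through the door to its inner face.
- hinge (a point): On the door's upright hinge axis, 222 mm above the bench: left front corner, in the plane of the door's outer face. The panel is 238 wide and 14 thick, its top edge 247 mm up, about 1 kg; the hinge is slightly stiff (0.5 N at the handle), so the door stays where it is left, except on the catch.
- door (a joint): Door angle in rad: 0 parallel to the cabinet's front, growing as it swings out towards the robot (clockwise seen from above), stopped at 2.1. Snapped home it lies somewhere between -0.035 and 0.035, as the strike is set (which cannot be known beforehand); not yet snapped over, it springs back out by 0.04 rad or more when let go.
- stop: Rubber end stop of the catch, under the roof by the free edge, 205 mm from the hinge; origin: middle of its front face. The tongue of the door's strike lands on it when home. On the way in the strike lifts a sprung roller: from about 13 mm short of home the door resists, by up to 8 to 12 N at the handle; 2 mm short it snaps over and is drawn onto the stop with 6 to 9 N. Opening takes 7 to 11 N. Over 25 N on the stop is too hard.
- cartridge: Bystander: upright stepped steel valve cartridge, 36 mm in diameter, 78 mm tall; origin under its centre.
- plug: Bystander: short steel hexagon plug, 41 mm across flats, 34 mm tall; origin under its centre.
- nut: Bystander: brass ring nut, 52 mm outside, 26 mm tall; origin under its centre.
- spanner: Bystander: spanner 190 mm long, lying to the left of the door; origin near its middle.
- screwdriver: Bystander: screwdriver lying to the right of the cabinet.
- chock: Bystander: dark timber chock 160 x 70 x 45 mm, at the front right; origin under its centre.
- flange: Bystander: square steel flange plate 85 x 85 x 20 mm with a round hole, at the front left; origin under its centre.

How it is judged:
On the way, in this order (a step that is already met when the one before it is completed fails the run):
1. the door has snapped home on its stop and the catch holds it there, let go (value of joint door below 0.05 rad and contact force between stop and anything else above 1 N and contact force between the fingers and cabinet below 0.2 N), for 0.3 s.
2. the door is pulled open again through the catch, past 0.3 rad (value of joint door above 0.3 rad), for 0.1 s.
At the end, for the whole second after the job is handed in: After it was snapped home and reopened, the door stands still and wide open (angle over 1.2 rad), let go (value of joint door above 1.2 rad and velocity of joint door between -0.05 and 0.05 rad/s and contact force between the fingers and cabinet below 0.2 N); the robot touches nothing.
It fails at once if the door is slammed or pressed onto the catch's stop with more than 25 N (contact force between stop and anything else above 25 N).
It fails at once if a bystander is shifted by more than 25 mm (distance of any of plug, nut, cartridge, spanner, screwdriver, chock, flange from where it was at the start of the episode above 0.025 m).
It also fails if it takes over 64 s, if anything falls off the work surface, if the arm or the gripper's body presses on something with over 40 N, if the wrist force passes 120 N, or if a joint passes its speed limit or range.

## Working session

There is one attempt and no reset: what is moved stays moved. The work goes in short steps, Python scripts to look and compute and a tool call to move; the robot and the scene stay as the last step left them, time stands still between calls to the robot, and variables do not carry over. Pictures are saved under pics/ and viewed, and the job is handed in when it is done.

Besides the shell and the picture viewer there is one more tool, called after "Emit:" as name(argument=value, ...), one argument or row to a line, values as JSON. jog_arm: Moves the arm, as the interface text tells. Its arguments: {"type":"object","properties":{"plan":{"type":"array"},"grip_force":{"type":"number"}},"required":["plan"]}

```bash
mkdir -p pics; python3 - <<'E'
from bench import sense,get_image
import cv2,numpy as np
s=sense();print({k:np.round(v,4).tolist() for k,v in s.items()})
for n in ["scene","side","wrist"]:
    g=get_image(n);cv2.imwrite(f"pics/{n}0.png",g["image"][:,:,::-1])
    print(n,np.round(g["mtx"],1).tolist(),np.round(g.get("extrinsics",g.get("tool_from_camera")),3).tolist())
E
```

```text
{'t': 0.0, 'qpos': [-0.0378, 0.1165, 1.4423, -0.0, 1.584, -0.0378], 'dq': [0.0016, 0.0002, -0.0012, 0.0013, 0.0001, 0.0003], 'joint_torque': [-0.0024, -72.1266, -62.2612, 0.0778, 0.0239, -0.0], 'eef_pos': [0.6748, -0.0, 0.2179], 'tcp_rot': [-2.2209, -2.2208, 0.0013], 'wrist_force': [-0.4854, 0.2194, 0.1929], 'moment': [-0.0108, -0.0052, -0.093], 'grip_width': 0.0931}
scene [[507.3, 0.0, 278.0], [0.0, 507.3, 213.4], [0.0, 0.0, 1.0]] [[-0.177, 0.984, 0.022, 0.101], [0.648, 0.134, -0.749, -0.274], [-0.74, -0.118, -0.662, 1.849], [0.0, 0.0, 0.0, 1.0]]
side [[380.9, 0.0, 278.2], [0.0, 380.9, 203.7], [0.0, 0.0, 1.0]] [[0.975, -0.221, -0.016, -0.572], [-0.128, -0.504, -0.854, 0.214], [0.181, 0.835, -0.519, 1.029], [0.0, 0.0, 0.0, 1.0]]
wrist [[336.1, 0.0, 284.8], [0.0, 336.1, 213.7], [0.0, 0.0, 1.0]] [[0.0, -0.962, -0.271, 0.076], [1.0, 0.001, -0.001, -0.0], [0.001, -0.271, 0.962, -0.165], [0.0, 0.0, 0.0, 1.0]]
```

View pics/scene0.png

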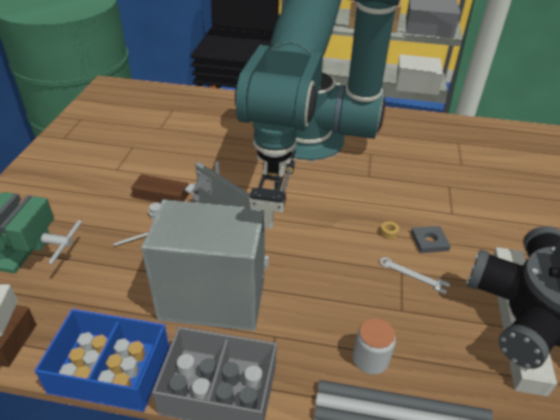

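View pics/side0.png

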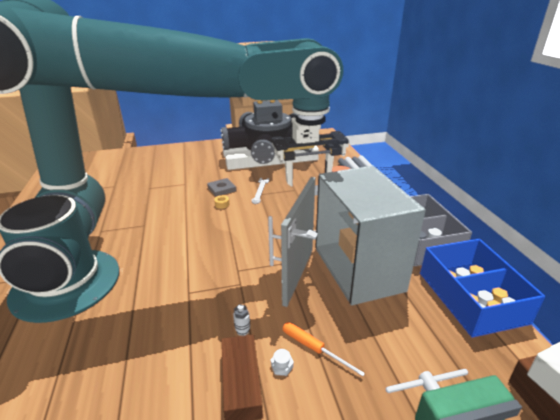

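View pics/wrist0.png

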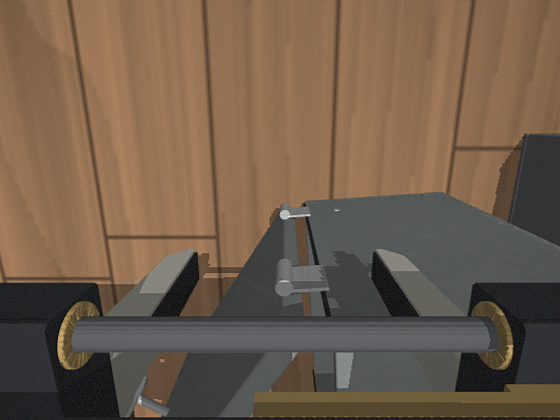

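```bash
python3 - <<'E'
import cv2
a=cv2.imread("pics/scene0.png")[130:330,120:300]
b=cv2.imread("pics/side0.png")[140:310,240:430]
a=cv2.resize(a,None,fx=3,fy=3,interpolation=cv2.INTER_CUBIC);b=cv2.resize(b,None,fx=3.5,fy=3.5,interpolation=cv2.INTER_CUBIC)
cv2.imwrite("pics/a.png",a);cv2.imwrite("pics/b.png",b)
E
```

```text
(no output)
```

View pics/a.png

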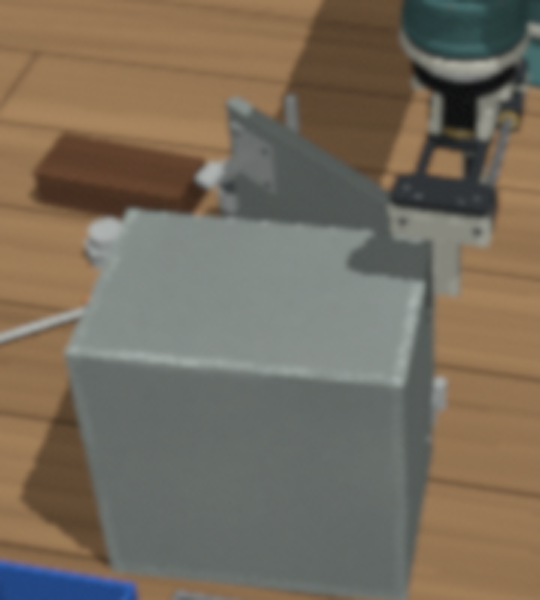

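View pics/b.png

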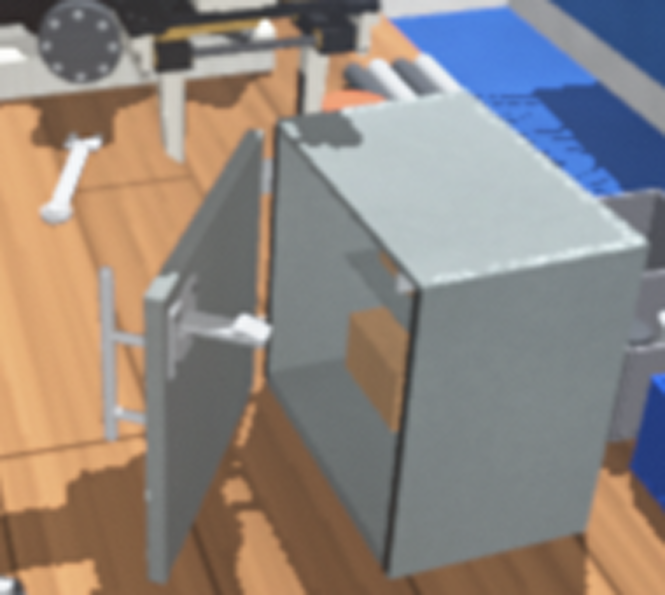

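```bash
cat > h.py <<'E'
import numpy as np
from bench import get_image
def ray(g,u,v,z):
    K=g["mtx"];E=g["extrinsics"];R=E[:3,:3];t=E[:3,3]
    d=R.T@np.linalg.solve(K,[u,v,1]);o=-R.T@t
    return o+d*(z-o[2])/d[2]
def proj(g,p):
    c=g["extrinsics"][:3,:3]@p+g["extrinsics"][:3,3];q=g["mtx"]@c;return q[:2]/q[2]
def rayw(g,s,u,v,z):
    from scipy.spatial.transform import Rotation as R
    T=g["tool_from_camera"];Rw=R.from_rotvec(s["tcp_rot"]).as_matrix()
    d=Rw@T[:3,:3]@np.linalg.solve(g["mtx"],[u,v,1]);o=s["eef_pos"]+Rw@T[:3,3]
    return o+d*(z-o[2])/d[2]
E
python3 - <<'E'
from h import *
g=get_image("scene")
for n,p,z in [("BR",(68,353),.25),("BL",(405,382),.25),("FR",(130,212),.25),("FL?",(425,285),.25),("handle",(291,97),.238),("doorfree",(235,100),.247)]:
    print(n,ray(g,120+p[0]/3,130+p[1]/3,z).round(4))
g=get_image("side")
for n,p,z in [("FL",(278,120),.25),("FR",(418,288),.25),("BR",(645,243),.25),("BL",(460,95),.25),("handle",(105,268),.238),("doorfree outer",(148,297),.247),("doorhinge inner",(260,130),.247)]:
    print(n,ray(g,240+p[0]/3.5,140+p[1]/3.5,z).round(4))
E
```

```text
BR [ 0.872 -0.241  0.25 ]
BL [ 0.8526 -0.0039  0.25  ]
FR [ 0.7173 -0.2512  0.25  ]
FL? [ 0.7531 -0.0102  0.25  ]
handle [ 0.5284 -0.1748  0.238 ]
doorfree [ 0.5545 -0.2164  0.247 ]
FL [ 0.6975 -0.0222  0.25  ]
FR [ 0.7099 -0.2584  0.25  ]
BR [ 0.87   -0.2457  0.25  ]
BL [ 0.8476 -0.0168  0.25  ]
handle [ 0.5327 -0.172   0.238 ]
doorfree outer [ 0.5491 -0.2236  0.247 ]
doorhinge inner [ 0.6813 -0.029   0.247 ]
```

Emit:
jog_arm(
  plan=[
    [[0, 0, -0.04], 0, 0.093],
    [[0, 0, -0.08], 0, 0.05],
    [[-0.03, -0.025, -0.082], 0.12, 0.026],
    [[-0.06, -0.05, -0.082], 0.24, 0.026],
    [[-0.09, -0.075, -0.082], 0.36, 0.026],
    [[-0.12, -0.1, -0.082], 0.48, 0.026],
    [[-0.15, -0.125, -0.082], 0.56, 0.026],
    [[-0.173, -0.144, -0.082], 0.56, 0.026],
    [[-0.173, -0.144, -0.082], 0.56, 0.026],
    [[-0.173, -0.144, -0.082], 0.56, 0.026],
  ],
  grip_force=20,
)

```text
t: 1.08
eef_pos: [0.5303, -0.174, 0.3008]
tcp_rot: [2.75, 1.518, 0.0]
wrist_force: [0.2, 0.3, 0.0]
grip_width: 0.0371
```

```bash
python3 - <<'E'
from h import *;from bench import *
import cv2
s=sense();print(s["eef_pos"],s["tcp_rot"],s["grip_width"])
for n in ["wrist","side","scene"]:
    g=get_image(n);cv2.imwrite(f"pics/{n}1.png",g["image"][:,:,::-1])
E
```

```text
[ 0.53028598 -0.17398364  0.30076352] [2.75015346e+00 1.51796863e+00 1.66533113e-04] 0.03709557568196862
```

View pics/wrist1.png

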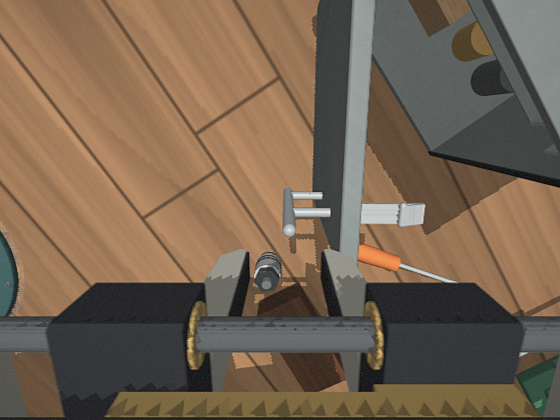

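View pics/scene1.png

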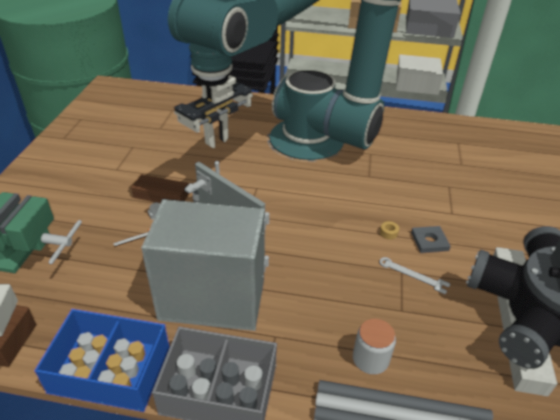

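```bash
python3 - <<'E'
from h import *;from bench import *
import cv2
s=sense();g=get_image("wrist");im=g["image"]
cv2.imwrite("pics/w1z.png",cv2.resize(im[160:280,250:450],None,fx=4,fy=4,interpolation=cv2.INTER_CUBIC)[:,:,::-1])
for n,p,z in [("bar",(289,230),.238),("outer far",(352,2),.247),("outer free",(341,260),.247),("inner far",(375,2),.247),("inner free",(358,260),.247)]: print(n,rayw(g,s,*p,z).round(4))
a=rayw(g,s,352,2,.247);b=rayw(g,s,341,260,.247);d=a-b;print(np.arctan2(d[1],d[0]))
E
```

```text
bar [ 0.5327 -0.1741  0.238 ]
outer far [ 0.6376 -0.0735  0.247 ]
outer free [ 0.5535 -0.2097  0.247 ]
inner far [ 0.6488 -0.0805  0.247 ]
inner free [ 0.5637 -0.2161  0.247 ]
1.0181029169141103
```

View pics/w1z.png

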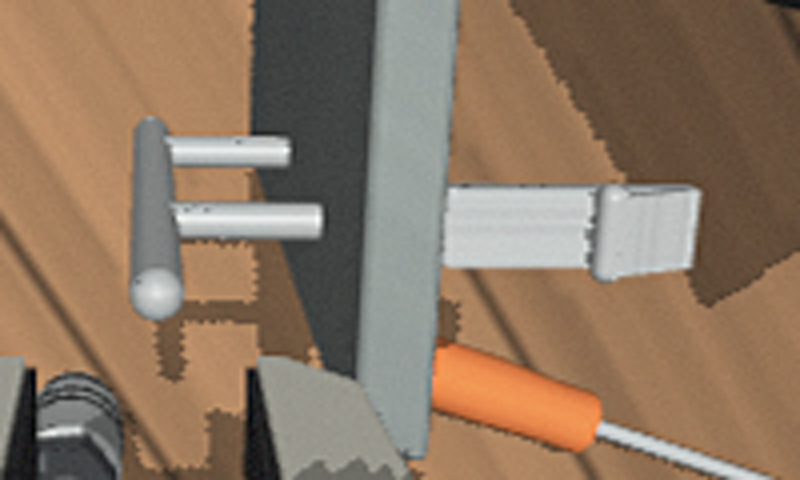

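Emit:
jog_arm(
  plan=[
    [[0, 0.002, 0], 0, 0.026],
    [[0, 0.002, 0], 0, 0.026],
    [[0, 0.002, 0.03], 0, 0.026],
    [[0, 0.002, 0.05], 0, 0.026],
    [[0, 0.002, 0.05], 0, 0.026],
  ],
)

```text
t: 1.7
eef_pos: [0.5324, -0.1725, 0.2458]
tcp_rot: [-2.743, -1.521, 0.007]
wrist_force: [0.2, 0.8, -0.6]
grip_width: 0.0258
```

```bash
python3 - <<'E'
from h import *;from bench import *
import cv2
s=sense();print(s["eef_pos"],s["tcp_rot"],s["grip_width"])
g=get_image("wrist");cv2.imwrite(f"pics/wrist2.png",g["image"][:,:,::-1])
g=get_image("side");cv2.imwrite(f"pics/side2.png",cv2.resize(g["image"][120:300,200:420],None,fx=3,fy=3)[:,:,::-1])
E
```

```text
[ 0.53242282 -0.17251494  0.24576512] [-2.74299046 -1.52134042  0.00661293] 0.025813844052516313
```

View pics/wrist2.png

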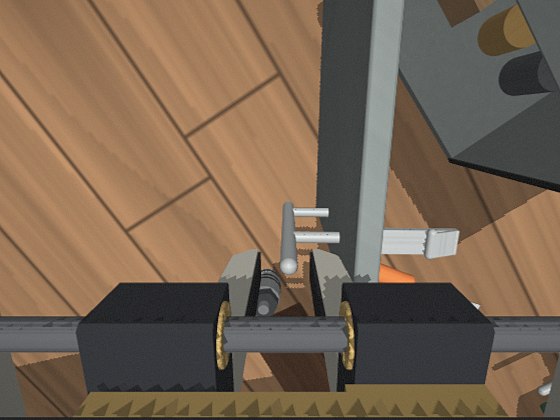

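View pics/side2.png

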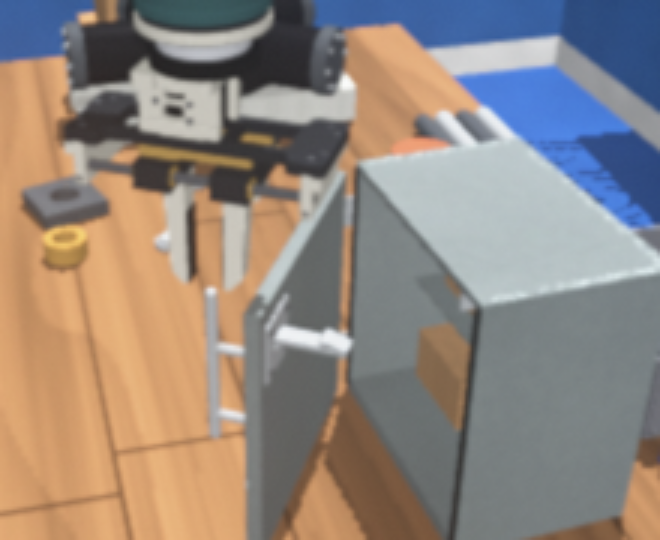

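```bash
python3 - <<'E'
from h import *;from bench import *
s=sense();g=get_image("wrist")
print(rayw(g,s,289,266,.238),s["eef_pos"])
E
```

```text
[ 0.53141074 -0.17868612  0.238     ] [ 0.53326387 -0.17298104  0.25029608]
```

```bash
python3 - <<'E'
from h import *;from bench import *
import cv2
s=sense();g=get_image("wrist");print(s["eef_pos"],s["tcp_rot"],s["t"])
print(rayw(g,s,289,266,.238))
cv2.imwrite("pics/w3z.png",cv2.resize(g["image"][200:320,210:370],None,fx=4,fy=4,interpolation=cv2.INTER_CUBIC)[:,:,::-1])
E
```

```text
[ 0.53356936 -0.17317243  0.25138304] [-2.74754074e+00 -1.52321099e+00  8.27934194e-05] 1.85
[ 0.53148199 -0.1793155   0.238     ]
```

View pics/w3z.png

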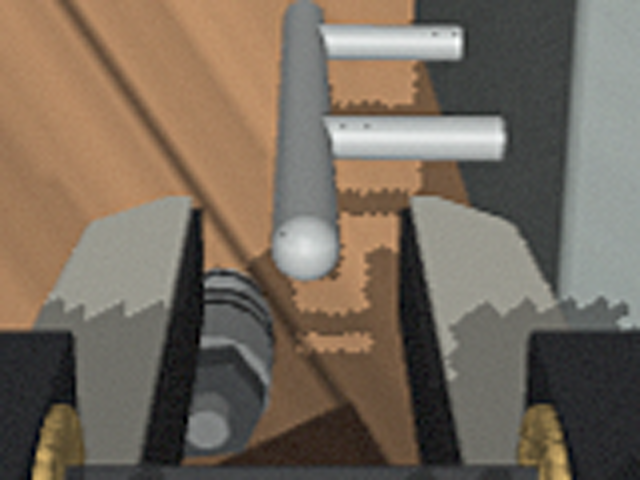

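Emit:
jog_arm(
  plan=[
    [[-0.0025, 0, 0.015], 0, 0.026],
    [[-0.0025, 0, 0.03], 0, 0.026],
    [[-0.0025, 0, 0.042], 0, 0.026],
    [[-0.0025, 0, 0.047], 0, 0.026],
    [[-0.0025, 0, 0.047], 0, 0.026],
    [[-0.0025, 0, 0.047], 0, 0.026],
    [[-0.0025, 0, 0.047], 0, 0.026],
  ],
)

```text
t: 2.48
eef_pos: [0.5326, -0.1755, 0.2053]
tcp_rot: [2.747, 1.523, 0.001]
wrist_force: [0.2, -0.0, 0.6]
grip_width: 0.0262
```

Emit:
jog_arm(
  plan=[
    [[0, 0, 0], 0, 0.0],
    [[0, 0, 0], 0, 0.0],
    [[0, 0, 0], 0, 0.0],
    [[0, 0, 0], 0, 0.0],
    [[0, 0, 0], 0, 0.0],
  ],
  grip_force=20,
)

```text
t: 2.9
eef_pos: [0.5327, -0.1755, 0.2058]
tcp_rot: [2.746, 1.522, 0.002]
wrist_force: [-0.1, 1.2, 4.0]
grip_width: 0.0092
```

```bash
python3 - <<'E'
from bench import *
s=sense();print(s["eef_pos"],s["tcp_rot"],s["wrist_force"],s["grip_width"])
E
```

```text
[ 0.53270243 -0.17551834  0.20575525] [2.74636167e+00 1.52234423e+00 2.06078783e-03] [-0.10056799  1.15501546  4.04973061] 0.009218873647378199
```

Emit:
jog_arm(
  plan=[
    [[-0.0008, 0.005, 0], -0.025, 0],
    [[-0.0015, 0.0105, 0], -0.05, 0],
    [[-0.002, 0.0158, 0], -0.075, 0],
    [[-0.0024, 0.0211, 0], -0.1, 0],
    [[-0.0027, 0.0265, 0], -0.125, 0],
    [[-0.0029, 0.0318, 0], -0.15, 0],
    [[-0.0029, 0.0371, 0], -0.175, 0],
    [[-0.0028, 0.0424, 0], -0.2, 0],
    [[-0.0028, 0.0424, 0], -0.2, 0],
  ],
)

```text
t: 3.65
eef_pos: [0.5675, -0.2009, 0.2058]
tcp_rot: [2.579, 1.79, 0.001]
wrist_force: [-0.7, -3.1, 2.2]
grip_width: 0.0096
```

```bash
python3 - <<'E'
from bench import *
s=sense();print(s["eef_pos"],s["tcp_rot"],s["wrist_force"],s["grip_width"])
E
```

```text
[ 0.56753731 -0.20092375  0.20575864] [2.57946291e+00 1.78996566e+00 1.05211003e-03] [-0.68762822 -3.10795197  2.21446319] 0.009625007594713209
```

Emit:
jog_arm(
  plan=[
    [[-0.0008, 0.005, 0], -0.025, 0],
    [[-0.0015, 0.0105, 0], -0.05, 0],
    [[-0.002, 0.0158, 0], -0.075, 0],
    [[-0.0024, 0.0211, 0], -0.1, 0],
    [[-0.0027, 0.0265, 0], -0.125, 0],
    [[-0.0029, 0.0318, 0], -0.15, 0],
    [[-0.0029, 0.0371, 0], -0.175, 0],
    [[-0.0028, 0.0424, 0], -0.2, 0],
    [[-0.0028, 0.0424, 0], -0.2, 0],
  ],
)

```text
t: 4.4
eef_pos: [0.6068, -0.2188, 0.2058]
tcp_rot: [2.386, 2.04, 0.0]
wrist_force: [-1.3, -3.5, 0.6]
grip_width: 0.0097
```

```bash
cat > st.py <<'E'
from bench import *
import numpy as np
s=sense();r=s["tcp_rot"];a=2*np.arctan2(r[1],r[0])%(2*np.pi)
x=np.array([np.cos(a),np.sin(a)]);y=np.array([np.sin(a),-np.cos(a)])
p=s["eef_pos"][:2];H=np.array([.6725,-.016]);f=s["wrist_force"]
d=p-H;print("t",s["t"],"eef",s["eef_pos"].round(4),"toolang",a.round(4),"r",np.hypot(*d).round(4),"door(th-psi)",round(-np.pi/2-np.arctan2(d[1],d[0])-.165,4) ,"Fx,Fy tool",(f[:2]@x).round(2),(f[:2]@y).round(2),"Fz",f[2].round(2),"w",s["grip_width"].round(4),"moment",s["moment"].round(2))
E
python3 st.py
python3 - <<'E'
from h import *
import cv2
for n in ["wrist","side"]:
    g=get_image(n);cv2.imwrite(f"pics/{n}4.png",g["image"][:,:,::-1])
E
```

```text
Traceback (most recent call last):
  File "st.py", line 6, in <module>
    d=p-H;print("t",s["t"],"eef",s["eef_pos"].round(4),"toolang",a.round(4),"r",np.hypot(*d).round(4),"door(th-psi)",round(-np.pi/2-np.arctan2(d[1],d[0])-.165,4) ,"Fx,Fy tool",(f[:2]@x).round(2),(f[:2]@y).round(2),"Fz",f[2].round(2),"w",s["grip_width"].round(4),"moment",s["moment"].round(2))
                                                                                                                                                                                                                                             ^^^^^^^^^^^^^^^^^^^^^
AttributeError: 'float' object has no attribute 'round'
```

View pics/wrist4.png

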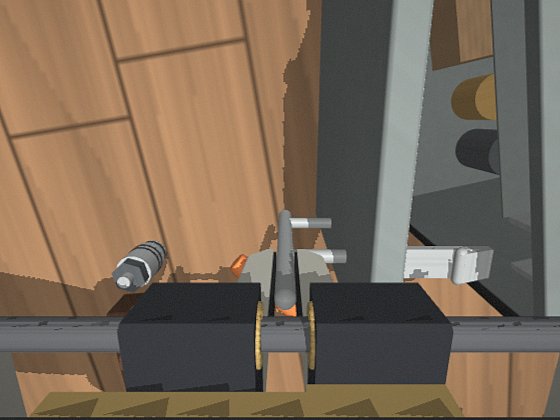

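View pics/side4.png

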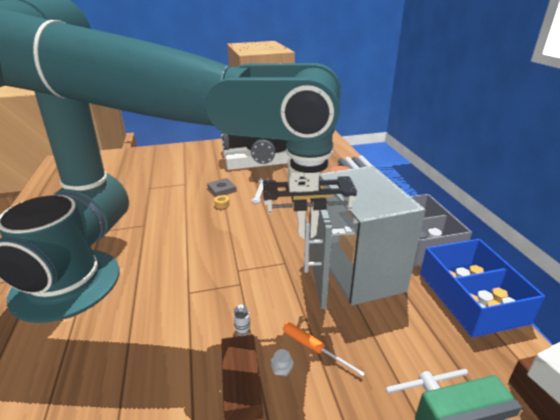

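```bash
sed -i 's/s\["grip_width"\].round(4)/round(s["grip_width"],4)/' st.py; python3 st.py
```

```text
t 4.5 eef [ 0.6063 -0.2186  0.2058] toolang 1.4124 r 0.2132 door(th-psi) 0.151 Fx,Fy tool -5.42 -0.42 Fz -0.22 w 0.0096 moment [-0.74  0.26 -0.03]
```

Emit:
jog_arm(
  plan=[
    [[-0.0015, 0.003, 0], -0.015, 0],
    [[-0.002, 0.0063, 0], -0.03, 0],
    [[-0.0026, 0.0105, 0], -0.05, 0],
    [[-0.003, 0.0147, 0], -0.07, 0],
    [[-0.0033, 0.018, 0], -0.085, 0],
    [[-0.0034, 0.0211, 0], -0.1, 0],
    [[-0.0034, 0.0211, 0], -0.1, 0],
  ],
)

```text
t: 5.08
eef_pos: [0.6272, -0.2247, 0.2058]
tcp_rot: [2.282, 2.157, 0.002]
wrist_force: [0.8, 6.2, 0.2]
grip_width: 0.0094
```

```bash
python3 st.py
```

```text
t 5.0833 eef [ 0.6272 -0.2247  0.2058] toolang 1.5145 r 0.2135 door(th-psi) 0.0488 Fx,Fy tool 6.22 0.47 Fz 0.2 w 0.0094 moment [ 0.99 -0.2   0.04]
```

Emit:
jog_arm(
  plan=[
    [[0.0004, 0.001, 0], -0.005, 0],
    [[0.0003, 0.002, 0], -0.01, 0],
    [[0.0002, 0.003, 0], -0.015, 0],
    [[0.0001, 0.004, 0], -0.02, 0],
    [[0.0001, 0.004, 0], -0.02, 0],
  ],
)

```text
t: 5.5
eef_pos: [0.6312, -0.2255, 0.2058]
tcp_rot: [2.26, 2.179, 0.001]
wrist_force: [-1.1, -5.6, -0.4]
grip_width: 0.0094
```

```bash
python3 st.py
```

```text
t 5.5 eef [ 0.6312 -0.2255  0.2058] toolang 1.5345 r 0.2135 door(th-psi) 0.0297 Fx,Fy tool -5.6 -0.91 Fz -0.4 w 0.0094 moment [-0.9   0.19  0.04]
```

Emit:
jog_arm(
  plan=[
    [[-0.0003, 0.001, 0], -0.005, 0],
    [[-0.0005, 0.002, 0], -0.01, 0],
    [[-0.0006, 0.003, 0], -0.015, 0],
    [[-0.0007, 0.004, 0], -0.02, 0],
    [[-0.0007, 0.004, 0], -0.02, 0],
  ],
)

```text
t: 5.92
eef_pos: [0.6354, -0.2263, 0.2058]
tcp_rot: [2.237, 2.202, 0.001]
wrist_force: [0.0, -0.9, -0.1]
grip_width: 0.0097
```

```bash
python3 st.py
```

```text
t 5.9167 eef [ 0.6354 -0.2263  0.2058] toolang 1.5552 r 0.2136 door(th-psi) 0.0096 Fx,Fy tool -0.92 0.05 Fz -0.07 w 0.0097 moment [-0.2   0.08 -0.02]
```

Emit:
jog_arm(
  plan=[
    [[-0.0002, 0.001, 0], -0.005, 0],
    [[-0.0003, 0.002, 0], -0.01, 0],
    [[-0.0004, 0.003, 0], -0.015, 0],
    [[-0.0005, 0.004, 0], -0.02, 0],
    [[-0.0005, 0.004, 0], -0.02, 0],
  ],
)

```text
t: 6.33
eef_pos: [0.6391, -0.227, 0.2058]
tcp_rot: [2.215, 2.226, -0.001]
wrist_force: [-5.3, -1.5, 1.1]
grip_width: 0.0093
```

```bash
python3 st.py
```

```text
t 6.3333 eef [ 0.6391 -0.227   0.2058] toolang 1.5757 r 0.2136 door(th-psi) -0.008 Fx,Fy tool -1.45 -5.27 Fz 1.12 w 0.0093 moment [-0.17  0.93  0.03]
```

Emit:
jog_arm(
  plan=[
    [[-0.0002, 0.001, 0], -0.005, 0],
    [[-0.0003, 0.002, 0], -0.01, 0],
    [[-0.0004, 0.003, 0], -0.015, 0],
    [[-0.0004, 0.003, 0], -0.015, 0],
  ],
)

```text
t: 6.67
eef_pos: [0.6415, -0.2274, 0.2058]
tcp_rot: [2.199, 2.244, -0.003]
wrist_force: [-8.5, -0.7, 1.8]
grip_width: 0.0094
```

```bash
python3 st.py
```

```text
t 6.6667 eef [ 0.6415 -0.2274  0.2058] toolang 1.5911 r 0.2137 door(th-psi) -0.0195 Fx,Fy tool -0.5 -8.48 Fz 1.77 w 0.0094 moment [-0.04  1.37 -0.02]
```

Emit:
jog_arm(
  plan=[
    [[-0.0002, 0.001, 0], -0.005, 0],
    [[-0.0003, 0.002, 0], -0.01, 0],
    [[-0.0004, 0.003, 0], -0.015, 0],
    [[-0.0004, 0.003, 0], -0.015, 0],
  ],
)

```text
t: 7.0
eef_pos: [0.6438, -0.2278, 0.2057]
tcp_rot: [-2.18, -2.26, 0.005]
wrist_force: [-10.3, -0.6, 2.5]
grip_width: 0.0093
```

```bash
python3 st.py
```

```text
t 7.0 eef [ 0.6438 -0.2278  0.2057] toolang 1.6065 r 0.2137 door(th-psi) -0.0302 Fx,Fy tool -0.21 -10.35 Fz 2.51 w 0.0093 moment [-0.    1.61 -0.01]
```

Emit:
jog_arm(
  plan=[
    [[-0.0001, 0.001, 0], -0.005, 0],
    [[-0.0002, 0.002, 0], -0.01, 0],
    [[-0.0002, 0.0025, 0], -0.012, 0],
    [[-0.0002, 0.0025, 0], -0.012, 0],
  ],
)

```text
t: 7.33
eef_pos: [0.6459, -0.228, 0.2057]
tcp_rot: [-2.166, -2.272, 0.006]
wrist_force: [-7.4, -1.2, 1.4]
grip_width: 0.0096
```

```bash
python3 st.py
```

```text
t 7.3333 eef [ 0.6459 -0.228   0.2057] toolang 1.6186 r 0.2137 door(th-psi) -0.0402 Fx,Fy tool -0.82 -7.46 Fz 1.41 w 0.0096 moment [-0.2   0.9  -0.03]
```

Emit:
jog_arm(
  plan=[
    [[-0.0001, 0.0008, 0], -0.002, 0],
    [[-0.0001, 0.0015, 0], -0.004, 0],
    [[-0.0001, 0.0015, 0], -0.004, 0],
  ],
)

```text
t: 7.58
eef_pos: [0.6473, -0.2282, 0.2058]
tcp_rot: [-2.161, -2.277, 0.007]
wrist_force: [-3.3, -2.2, 1.3]
grip_width: 0.0093
```

```bash
python3 st.py
```

```text
t 7.5833 eef [ 0.6473 -0.2282  0.2058] toolang 1.6228 r 0.2137 door(th-psi) -0.0466 Fx,Fy tool -2.04 -3.39 Fz 1.33 w 0.0093 moment [-0.29  0.48 -0.02]
```

Emit:
jog_arm(
  plan=[
    [[-0.0001, 0.0006, 0], -0.003, 0],
    [[-0.0001, 0.0012, 0], -0.005, 0],
    [[-0.0001, 0.0012, 0], -0.005, 0],
  ],
)

```text
t: 7.83
eef_pos: [0.6488, -0.2284, 0.2058]
tcp_rot: [-2.156, -2.283, 0.006]
wrist_force: [0.9, -3.1, -0.3]
grip_width: 0.0096
```

```bash
python3 st.py
```

```text
t 7.8333 eef [ 0.6488 -0.2284  0.2058] toolang 1.628 r 0.2138 door(th-psi) -0.0541 Fx,Fy tool -3.1 0.77 Fz -0.31 w 0.0096 moment [-0.53 -0.35  0.02]
```

Emit:
jog_arm(
  plan=[
    [[-0.0001, 0.0005, 0], -0.002, 0],
    [[-0.0001, 0.001, 0], -0.004, 0],
    [[-0.0001, 0.001, 0], -0.004, 0],
  ],
)

```text
t: 8.08
eef_pos: [0.6501, -0.2286, 0.2057]
tcp_rot: [-2.151, -2.288, 0.006]
wrist_force: [3.4, -3.8, -1.9]
grip_width: 0.0101
```

```bash
python3 st.py
```

```text
t 8.0833 eef [ 0.6501 -0.2286  0.2057] toolang 1.6323 r 0.2137 door(th-psi) -0.0602 Fx,Fy tool -3.97 3.17 Fz -1.88 w 0.0101 moment [-0.58 -0.65  0.04]
```

Emit:
jog_arm(
  plan=[
    [[0, 0.0005, 0], -0.002, 0],
    [[0, 0.001, 0], -0.003, 0],
    [[0, 0.001, 0], -0.003, 0],
  ],
)

```text
t: 8.33
eef_pos: [0.6504, -0.2286, 0.2057]
tcp_rot: [-2.147, -2.29, 0.008]
wrist_force: [-6.1, -2.4, 1.6]
grip_width: 0.0096
```

```bash
python3 st.py
```

```text
t 8.3333 eef [ 0.6504 -0.2286  0.2057] toolang 1.6352 r 0.2138 door(th-psi) -0.0616 Fx,Fy tool -2.03 -6.27 Fz 1.61 w 0.0096 moment [-0.4   1.   -0.02]
```

Emit:
jog_arm(
  plan=[
    [[0, -0.0004, 0], 0, 0.022],
    [[0, -0.0004, 0], 0, 0.022],
    [[0, -0.0004, 0], 0, 0.022],
    [[0, -0.0004, 0], 0, 0.022],
    [[0, -0.0004, 0], 0, 0.022],
    [[0, -0.0004, 0], 0, 0.022],
  ],
)

```text
t: 8.83
eef_pos: [0.6501, -0.2285, 0.2058]
tcp_rot: [-2.147, -2.29, 0.008]
wrist_force: [0.4, -0.8, -0.1]
grip_width: 0.022
```

```bash
python3 st.py
python3 - <<'E'
from h import *
import cv2
for n in ["wrist","side"]:
    g=get_image(n);cv2.imwrite(f"pics/{n}5.png",g["image"][:,:,::-1])
E
```

```text
t 8.8333 eef [ 0.6501 -0.2285  0.2058] toolang 1.6353 r 0.2137 door(th-psi) -0.06 Fx,Fy tool -0.87 0.37 Fz -0.12 w 0.022 moment [-0.    0.04 -0.03]
```

View pics/wrist5.png

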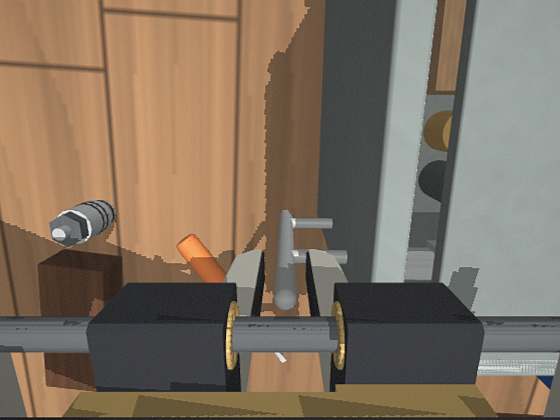

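View pics/side5.png

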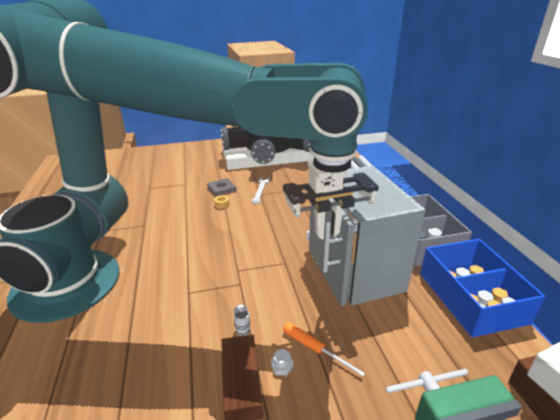

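Emit:
jog_arm(
  plan=[
    [[0, 0, 0], 0, 0.022],
    [[0, 0, 0], 0, 0.022],
    [[0, 0, 0], 0, 0.022],
    [[0, 0, 0], 0, 0.022],
    [[0, 0, 0], 0, 0.022],
    [[0, 0, 0], 0, 0.022],
    [[0, 0, 0], 0, 0.022],
    [[0, 0, 0], 0, 0.022],
  ],
)

```text
t: 9.6
eef_pos: [0.6501, -0.2286, 0.2057]
tcp_rot: [-2.147, -2.29, 0.008]
wrist_force: [-0.5, 0.1, -0.5]
grip_width: 0.0218
```

```bash
python3 st.py
python3 - <<'E'
from h import *
import cv2
g=get_image("wrist");cv2.imwrite(f"pics/w6.png",cv2.resize(g["image"][190:330,210:480],None,fx=2.9,fy=2.9)[:,:,::-1])
E
```

```text
t 9.6 eef [ 0.6501 -0.2286  0.2057] toolang 1.6352 r 0.2138 door(th-psi) -0.0598 Fx,Fy tool 0.14 -0.47 Fz -0.54 w 0.0218 moment [-0.02 -0.01  0.03]
```

View pics/w6.png

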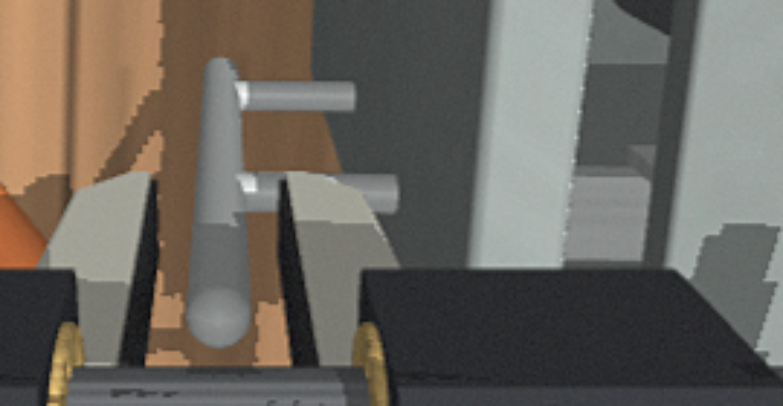

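Emit:
jog_arm(
  plan=[
    [[0, 0, 0], 0, 0],
    [[0, 0, 0], 0, 0],
    [[0, 0, 0], 0, 0],
    [[0, 0, 0], 0, 0],
    [[0.0003, -0.0015, 0], 0.007, 0],
    [[0.0006, -0.003, 0], 0.014, 0],
    [[0.0008, -0.0045, 0], 0.021, 0],
    [[0.001, -0.006, 0], 0.029, 0],
  ],
  grip_force=25,
)

```text
t: 10.32
eef_pos: [0.6439, -0.2278, 0.2057]
tcp_rot: [-2.18, -2.258, 0.008]
wrist_force: [-1.9, 2.0, 0.8]
grip_width: 0.0094
```

```bash
python3 st.py
```

```text
t 10.3167 eef [ 0.6439 -0.2278  0.2057] toolang 1.6058 r 0.2137 door(th-psi) -0.0308 Fx,Fy tool 2.08 -1.81 Fz 0.81 w 0.0094 moment [0.5  0.07 0.01]
```

Emit:
jog_arm(
  plan=[
    [[0.0011, -0.0063, 0], 0.03, 0],
    [[0.0025, -0.0125, 0], 0.06, 0],
    [[0.004, -0.0187, 0], 0.09, 0],
    [[0.0057, -0.0249, 0], 0.12, 0],
    [[0.0076, -0.031, 0], 0.15, 0],
    [[0.0097, -0.037, 0], 0.18, 0],
    [[0.0119, -0.043, 0], 0.21, 0],
    [[0.0143, -0.0489, 0], 0.24, 0],
    [[0.0169, -0.0547, 0], 0.27, 0],
    [[0.0197, -0.0605, 0], 0.3, 0],
  ],
)

```text
t: 11.15
eef_pos: [0.5826, -0.2091, 0.2058]
tcp_rot: [-2.494, -1.905, 0.006]
wrist_force: [4.2, 7.1, -2.2]
grip_width: 0.0093
```

```bash
python3 st.py
```

```text
t 11.15 eef [ 0.5826 -0.2091  0.2058] toolang 1.3047 r 0.213 door(th-psi) 0.2706 Fx,Fy tool 7.99 2.19 Fz -2.16 w 0.0093 moment [ 1.39 -0.99 -0.02]
```

Emit:
jog_arm(
  plan=[
    [[0.0018, -0.0063, 0], 0.03, 0],
    [[0.0035, -0.0125, 0], 0.06, 0],
    [[0.005, -0.0187, 0], 0.09, 0],
    [[0.0067, -0.0249, 0], 0.12, 0],
    [[0.0086, -0.031, 0], 0.15, 0],
    [[0.0107, -0.037, 0], 0.18, 0],
    [[0.0129, -0.043, 0], 0.21, 0],
    [[0.0153, -0.0489, 0], 0.24, 0],
    [[0.0179, -0.0547, 0], 0.27, 0],
    [[0.0207, -0.0605, 0], 0.3, 0],
  ],
)

```text
t: 11.98
eef_pos: [0.5295, -0.1726, 0.2058]
tcp_rot: [-2.752, -1.509, 0.006]
wrist_force: [5.7, 4.8, -3.4]
grip_width: 0.0099
```

```bash
python3 st.py
```

```text
t 11.9833 eef [ 0.5295 -0.1726  0.2058] toolang 1.0031 r 0.2121 door(th-psi) 0.575 Fx,Fy tool 7.11 2.17 Fz -3.35 w 0.0099 moment [ 0.67 -0.94 -0.06]
```

Emit:
jog_arm(
  plan=[
    [[0.0018, -0.0063, 0], 0.03, 0],
    [[0.0035, -0.0125, 0], 0.06, 0],
    [[0.005, -0.0187, 0], 0.09, 0],
    [[0.0067, -0.0249, 0], 0.12, 0],
    [[0.0086, -0.031, 0], 0.15, 0],
    [[0.0107, -0.037, 0], 0.18, 0],
    [[0.0129, -0.043, 0], 0.21, 0],
    [[0.0153, -0.0489, 0], 0.24, 0],
    [[0.0179, -0.0547, 0], 0.27, 0],
    [[0.0207, -0.0605, 0], 0.3, 0],
  ],
)

```text
t: 12.82
eef_pos: [0.4898, -0.122, 0.2058]
tcp_rot: [-2.947, -1.078, 0.005]
wrist_force: [10.3, 4.6, -5.3]
grip_width: 0.0093
```

```bash
python3 st.py
```

```text
t 12.8167 eef [ 0.4898 -0.122   0.2058] toolang 0.7016 r 0.2112 door(th-psi) 0.8802 Fx,Fy tool 10.83 3.15 Fz -5.34 w 0.0093 moment [ 0.81 -1.84 -0.05]
```

Emit:
jog_arm(
  plan=[
    [[0.003, -0.0063, 0], 0.03, 0],
    [[0.005, -0.0125, 0], 0.06, 0],
    [[0.0065, -0.0187, 0], 0.09, 0],
    [[0.0082, -0.0249, 0], 0.12, 0],
    [[0.0101, -0.031, 0], 0.15, 0],
    [[0.0122, -0.037, 0], 0.18, 0],
    [[0.0144, -0.043, 0], 0.21, 0],
    [[0.0168, -0.0489, 0], 0.24, 0],
    [[0.0194, -0.0547, 0], 0.27, 0],
    [[0.0222, -0.0605, 0], 0.3, 0],
  ],
)

```text
t: 13.65
eef_pos: [0.4672, -0.0614, 0.2058]
tcp_rot: [-3.076, -0.623, 0.006]
wrist_force: [3.0, -1.2, -3.1]
grip_width: 0.0095
```

```bash
python3 st.py
```

```text
t 13.65 eef [ 0.4672 -0.0614  0.2058] toolang 0.3995 r 0.2103 door(th-psi) 1.1884 Fx,Fy tool 2.28 2.32 Fz -3.08 w 0.0095 moment [-0.15 -0.39 -0.04]
```

Emit:
jog_arm(
  plan=[
    [[0.0015, -0.0063, 0], 0.03, 0],
    [[0.0035, -0.0125, 0], 0.06, 0],
    [[0.005, -0.0187, 0], 0.09, 0],
    [[0.0067, -0.0249, 0], 0.12, 0],
    [[0.0086, -0.031, 0], 0.15, 0],
    [[0.0107, -0.037, 0], 0.18, 0],
    [[0.0129, -0.043, 0], 0.21, 0],
    [[0.0153, -0.0489, 0], 0.24, 0],
    [[0.0179, -0.0547, 0], 0.27, 0],
    [[0.0179, -0.0547, 0], 0.27, 0],
  ],
)

```text
t: 14.48
eef_pos: [0.4632, -0.0034, 0.2058]
tcp_rot: [-3.133, -0.2, 0.003]
wrist_force: [13.7, -0.5, -6.6]
grip_width: 0.0098
```

```bash
python3 st.py
```

```text
t 14.4833 eef [ 0.4632 -0.0034  0.2058] toolang 0.1276 r 0.2097 door(th-psi) -4.8175 Fx,Fy tool 13.55 2.28 Fz -6.59 w 0.0098 moment [-0.12 -2.22 -0.06]
```

Emit:
jog_arm(
  plan=[
    [[0.001, 0, 0], 0, 0],
    [[0.0015, 0, 0], 0, 0],
    [[0.0015, 0, 0], 0, 0.022],
    [[0.0015, 0, 0], 0, 0.022],
    [[0.0015, 0, 0], 0, 0.022],
    [[0.0015, 0, 0], 0, 0.022],
    [[0.0015, 0, 0], 0, 0.022],
  ],
)

```text
t: 15.07
eef_pos: [0.4647, -0.0033, 0.2058]
tcp_rot: [-3.134, -0.2, 0.003]
wrist_force: [-0.4, -0.2, 0.4]
grip_width: 0.0218
```

```bash
python3 st.py
python3 - <<'E'
from h import *
import cv2
for n in ["wrist"]:
    g=get_image(n);cv2.imwrite(f"pics/{n}7.png",g["image"][:,:,::-1])
E
```

```text
t 15.0667 eef [ 0.4647 -0.0033  0.2058] toolang 0.1275 r 0.2082 door(th-psi) -4.8164 Fx,Fy tool -0.45 0.18 Fz 0.36 w 0.0218 moment [0.1  0.06 0.  ]
```

View pics/wrist7.png

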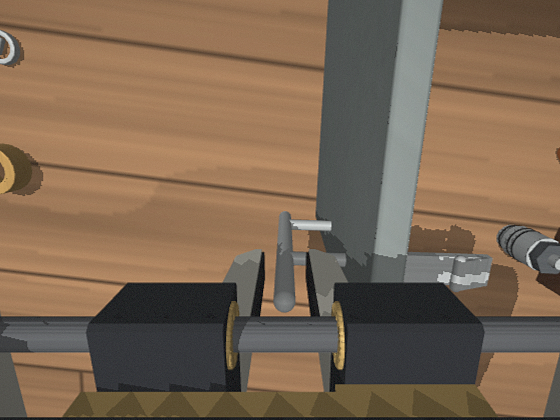

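Bar at (286,300) stands free between the fingers (gap 264 to 308). Lifting straight up.

Emit:
jog_arm(
  plan=[
    [[0, 0, -0.015], 0, 0.022],
    [[0, 0, -0.035], 0, 0.022],
    [[0, 0, -0.06], 0, 0.022],
    [[0, 0, -0.09], 0, 0.022],
    [[0, 0, -0.12], 0, 0.022],
    [[0, 0, -0.12], 0, 0.022],
    [[0, 0, -0.12], 0, 0.022],
    [[0, 0, -0.12], 0, 0.022],
    [[0, 0, -0.12], 0, 0.022],
  ],
)

```text
t: 15.87
eef_pos: [0.4646, -0.0035, 0.3249]
tcp_rot: [-3.133, -0.2, 0.005]
wrist_force: [0.5, 0.6, 0.1]
grip_width: 0.0221
```

```bash
python3 st.py
python3 - <<'E'
from h import *
import cv2
for n in ["wrist","side","scene"]:
    g=get_image(n);cv2.imwrite(f"pics/{n}8.png",g["image"][:,:,::-1])
E
```

```text
t 15.8667 eef [ 0.4646 -0.0035  0.3249] toolang 0.1275 r 0.2082 door(th-psi) -4.8172 Fx,Fy tool 0.54 -0.57 Fz 0.05 w 0.0221 moment [0.04 0.12 0.02]
```

View pics/side8.png

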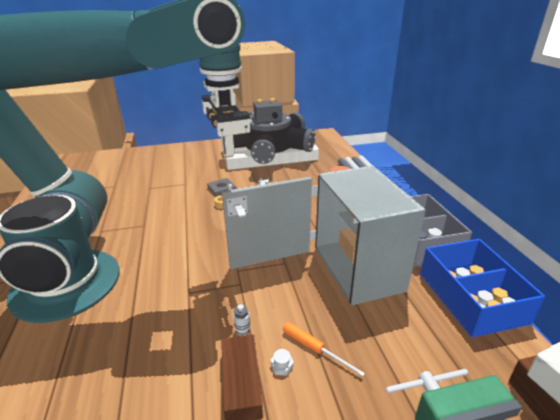

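View pics/wrist8.png

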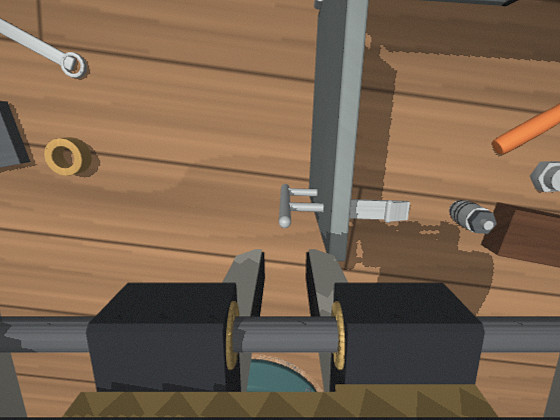

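View pics/scene8.png

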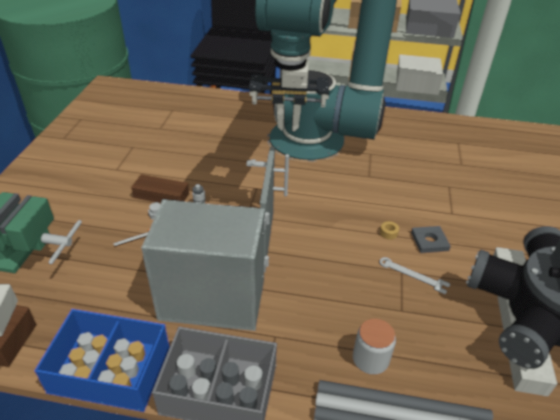

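```bash
python3 -c "
from bench import *
print(sense()['wrist_force']);print(job_done())"
```

```text
[-0.4644841   0.07190545  0.06850117]
the job is handed in; nothing more can be done
None
```

I pushed the door shut through the roller catch, checked that the catch held it, then pulled it open again and left it wide open and let go. The job is handed in, at about 16 s of the 64 s allowed.

- **Closing:** The handle resisted with up to about 10 N, then the catch drew the door in. My push peaked at about 6 N after it landed. With the catch's own pull I put the stop force at roughly 14 N, under the 25 N limit; this is worked out, as the stop force itself can't be read.
- **Holding:** I opened the fingers round the handle for over a second. The wrist force was near 0 N, and the handle bar stayed centred between the fingers.
- **Reopening:** The door came out through the catch without trouble. The only notable load was a sideways pull on the handle, up to about 14 N by the end of the swing, because my hinge estimate was 2–3 mm out. I eased it off before letting go.
- **Last checks:** The door stands at about 1.5 rad, worked out from where the handle is. The gripper is clear above it, with no force beyond sensor noise. In the last pictures the other things looked to be where they started; I compared these by eye and did not measure them.

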